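Put the donut pan on the heat

ROBOT

A 6-joint arm with a two-finger parallel gripper is mounted at the origin on the work surface. World frame = base frame: x ahead of the robot, y to its left, z up, the work surface at z = 0. Lengths are in mm, angles in rad, forces in N, time in s.
With the tool pointing down it reaches from about 300 to 775 mm from the base axis. Payload 14.6 kg.
Tool frame: the origin (TCP) lies on the centre line of the jaws, within the pads' length; the fingertips stand manip.finger_overhang ahead of it and the grasp point (between the pads) lies 11 mm behind it (manip.finger_overhang is the distance from the TCP to the fingertips, in mm); y points along the fingers, x is the direction in which the jaws open and shut, and the axes are right-handed (so a half turn about y gives the same grasp; the last joint's range is limited). The gripper opens to 94 mm and grips with 3 to 60 N. Pads are 16 mm wide; open, the fingers measure 119 mm over their backs; the gripper's body (75 mm by 177 mm) begins 78 mm behind the grasp point.
Start: joints at [1.282, 0.3, 1.521, -0, 1.321, -0.067], TCP at [120.99, 536.517, 213.446] pointing down, gripper open.
Joint ranges: [-3.03, 3.03], [-0.79, 2.21], [0.23, 2.52], [-1.04, 4.18], [0, 3.07], [-2.55, 2.55]. Speed limits (rad/s): [2.22, 2.22, 2.57, 3.14, 3.14, 3.14].

INTERFACE

Orientations are given as [roll, pitch, yaw] about the fixed x, y, z axes, in that order (R = Rz(yaw) Ry(pitch) Rx(roll)).
In Python, from cell import monitor, viewer, ticket, manip gives the robot as it stands.
- The arm moves only by the shell command python3 -m jog 'ROWS' [FORCE]. ROWS is JSON, a list of rows, each an object of numbers: "grip": the finger opening in cm, from 0 to 9.4; "dx", "dy", "dz": the shift along the tool's x, y, z in cm; "spin": the turn about the tool's y in degrees. In form: [{"grip": .., "dx": .., "dy": .., "dz": .., "spin": ..}, ...]. A call has 1 to 20 rows; each row is the pose to reach, as a shift and turn from the pose commanded when the call began, along the tool's axes at that moment; what a row does not reach only later rows make up. A row lasts 1/8 s, in which the tool goes at most 62.5 mm and 10.7 degrees, less where a joint would pass 70% of its speed; a pose out of reach is approached as far as the arm can. A call with a gripper value outside its range is refused whole. The fingers move at their own pace and stop on an object; FORCE is the grip in N (left out, the last holds). Time passes only in rows, so rows that repeat a pose let the fingers close. It gives the time, the measured TCP pose, the force and the opening at its end, in the units of the state.
- monitor.read_state(): the state, without advancing time (a new reading comes with each control period).
- viewer.camera(name): name is "side" or "top" or "wrist"; returns a dict with "color" (420x560x3 uint8, red, green, blue), "vertical_fov" (degrees; the focal length in pixels is half the picture's height over the tangent of half this angle, whatever the lens; pixels are square), "cx", "cy" (the principal point, pixels), "rvec" (rotation vector, rad) and "tvec" (3), from world to camera coordinates, as OpenCV has them. Camera axes: x right, y down, z forward; pixel columns grow to the right and rows downward; lengths in mm; the calibration is good to about 2 mm. The wrist camera is an equidistant fisheye: a pixel r from the principal point sees the ray r / f radians off the axis. A picture is of the moment at which its call begins. There is no depth.
- ticket.sign_off(): hands the job in, once; it reports no verdict.
The state is a dict: "clock": time; "joints": joint angles; "qd": joint speeds; "effort": joint torques, N m; "eef_pos": TCP position; "eef_rot": TCP orientation; "wrist_force": force on the tool from outside, world axes, zero at the start; "moment": the same for the moment, N m; "finger_gap": finger opening in mm.
Only numpy, scipy, OpenCV 4.12 (cv2) and the standard library are available. Lean on these libraries where they do the work, as an engineer would, in place of code of your own. Each camera call takes 0.05 s, during which the arm holds its last target. There are 200 camera calls.

TASK

Get this pan of donuts warming: with the fingertips, push the pan back on its heated shelf until it is fully home against the rear stop, and flip that shelf's toggle switch on (lever over towards the deck, to the green dot). The other heated shelf is empty but was left on: flip its switch off. Only push and flip, lift nothing; keep the donuts in their pan and leave everything else on the counter where it stands.

Things in the scene. Friction and masses are not known exactly. Their poses are not given: they have to be found in the camera images.
- shelf_a: the loaded heated shelf, with the pan of donuts; stainless, fixed to the counter, 410 mm deep (its x) by 210 mm wide. Origin: centre of its underside, on the counter; x points from the control panel on the robot side to the rear stop, y to its left, z up. Deck: flat, 60 mm above the counter, x = -130 to +195 mm. Its switch starts off
- shelf_b: the empty heated shelf, same make and sizes as shelf_a, standing to the left or right of it; frame as shelf_a's. Deck: flat, 60 mm above the counter, x = -130 to +195 mm. Its switch starts on
- pan: aluminium sheet pan, 240 mm (its x, along the shelf) by 165 mm, rim 25 mm high, upright walls 3 mm thick, 0.5 to 0.7 kg with the donuts (slides at up to 9 N); loose on shelf_a's deck between the guides. Origin: centre of its underside. Home against the rear stop its origin is at x = +75 mm of shelf_a; it starts 40 to 60 mm short of that
- shelf_a_deck (a point): middle of the deck's front edge on shelf_a, where deck and control panel meet (x = -130 mm of the shelf). The rear stop's inner face is 325 mm behind it and rises 15 mm above the deck. Low side guides, inner faces at y = +/-89.5 mm, 12 mm above the deck, run from 10 mm behind this edge to the stop
- shelf_b_deck (a point): middle of the deck's front edge on shelf_b, where deck and control panel meet (x = -130 mm of the shelf). The rear stop's inner face is 325 mm behind it and rises 15 mm above the deck. Low side guides, inner faces at y = +/-89.5 mm, 12 mm above the deck, run from 10 mm behind this edge to the stop
- shelf_a_panel (a point): centre of the sloped black control panel on the robot side of shelf_a, 75 mm deep, rising from 46 mm at its front edge to 59 mm at the deck. At its left (y = +55 mm) the toggle switch, at its right (y = -55 mm) a fixed grey thermostat knob, 32 mm across, top 67 mm above the counter
- shelf_b_panel (a point): centre of the sloped black control panel on the robot side of shelf_b, 75 mm deep, rising from 46 mm at its front edge to 59 mm at the deck. At its left (y = +55 mm) the toggle switch, at its right (y = -55 mm) a fixed grey thermostat knob, 32 mm across, top 67 mm above the counter
- switch_a (a joint): lever of the toggle switch of shelf_a; 0 = off (leaning to the robot side), 0.70 rad = on (nearly upright, tipped a little to the deck, where the green dot is). Centre at 0.35 rad. A spring holds it at either end: 5 to 9 N at the tip starts it, less towards the centre, beyond which it snaps over by itself
- switch_b (a joint): lever of the toggle switch of shelf_b; 0 = off (leaning to the robot side), 0.70 rad = on (nearly upright, tipped a little to the deck, where the green dot is). Centre at 0.35 rad. A spring holds it at either end: 5 to 9 N at the tip starts it, less towards the centre, beyond which it snaps over by itself
- switch_a_pivot (a point): pivot of the lever of switch_a, 60 mm above the counter, at x = -161, y = +55 mm of its shelf; the lever turns about a line along the shelf's y axis
- switch_b_pivot (a point): pivot of the lever of switch_b, 60 mm above the counter, at x = -161, y = +55 mm of its shelf; the lever turns about a line along the shelf's y axis
- switch_a_tip (a point): outer end of the lever of switch_a, 35 mm from its pivot; steel bat 7 mm thick with a red sleeve 10 mm thick. Off: 90 mm above the counter, 17.5 mm to the robot side of the pivot. On: 94 mm up, 6 mm to the deck side
- switch_b_tip (a point): outer end of the lever of switch_b, 35 mm from its pivot; steel bat 7 mm thick with a red sleeve 10 mm thick. Off: 90 mm above the counter, 17.5 mm to the robot side of the pivot. On: 94 mm up, 6 mm to the deck side
- donut0: donut, chocolate-iced, 68 mm across, 27 mm high, loose in the pan; origin under its centre
- donut1: donut, pink with sprinkles, 68 mm across, 27 mm high, loose in the pan; origin under its centre
- donut2: donut, white-iced with sprinkles, 68 mm across, 27 mm high, loose in the pan; origin under its centre
- donut3: donut, chocolate with sprinkles, 68 mm across, 27 mm high, loose in the pan; origin under its centre
- donut4: donut, plain, not iced, 68 mm across, 27 mm high, loose in the pan; origin under its centre
- tongs: kitchen tongs lying on the counter, 225 mm long, 18 mm high; origin under their middle
- shaker: pink sprinkles shaker with steel cap, 62 mm across, 97 mm high; origin under its centre
- cups: stack of white paper cups, rims up, 84 mm across at most, 149 mm high; origin under its centre
- squeeze: brown squeeze bottle with red nozzle, 62 mm across, 190 mm high; origin under its centre
- mug: blue mug, 80 mm across plus handle, 92 mm high; origin under its centre
- spatula: icing spatula lying on the counter, 240 mm long, low; origin under it
Mind the look-alikes: they are no part of the job. What is shaped like the donut3 but red or turquoise is not meant.

How it is judged (in metres and radians):
At the end, for the whole second after the job is handed in: The pan lies flat on shelf_a's deck, home against the rear stop (within 4 mm), at rest; switch_a is snapped on (above 0.60 rad), switch_b is snapped off (below 0.10 rad); all five donuts lie in the pan (x of pan in the frame of shelf_a above 0.071 m and height (world z) of pan below 0.066 m and angle between pan's own z axis and vertical below 0.05 rad and linear speed of pan below 0.01 m/s and value of joint switch_a above 0.6 rad and value of joint switch_b below 0.1 rad and x of donut0 in the frame of pan between -0.1 and 0.1 m and y of donut0 in the frame of pan between -0.065 and 0.065 m and z of each of donut0, donut1, donut2, donut3, donut4 in the frame of pan below 0.012 m and x of donut1 in the frame of pan between -0.1 and 0.1 m and y of donut1 in the frame of pan between -0.065 and 0.065 m and x of donut2 in the frame of pan between -0.1 and 0.1 m and y of donut2 in the frame of pan between -0.065 and 0.065 m and x of donut3 in the frame of pan between -0.1 and 0.1 m and y of donut3 in the frame of pan between -0.065 and 0.065 m and x of donut4 in the frame of pan between -0.1 and 0.1 m and y of donut4 in the frame of pan between -0.065 and 0.065 m); the robot touches nothing.
It fails at once if the pan is lifted (more than 12 mm off the deck) (height (world z) of pan above 0.072 m).
It fails at once if a donut is lifted (more than 20 mm) out of the pan (height (world z) of any of donut0, donut1, donut2, donut3, donut4 above 0.083 m).
It fails at once if something else on the counter is shifted by more than 20 mm (distance of any of tongs, shaker, cups, squeeze, mug, spatula from where it was at the start of the episode above 0.02 m).
It also fails if it takes over 51 s, if anything falls off the work surface, if the arm or the gripper's body presses on something with over 40 N, if the wrist force passes 120 N, or if a joint passes its speed limit or range.

## Working session

There is one attempt and no reset: what is moved stays moved. The work goes in short steps, Python scripts to look and compute and a shell command to move; the robot and the scene stay as the last step left them, time stands still between calls to the robot, and variables do not carry over. Pictures are saved under pics/ and viewed, about 8 in all and at most 12, crops included, and the job is handed in when it is done.

```bash
ls; mkdir -p pics; cat > h.py <<'E'
import numpy as np, cv2
from cell import monitor, viewer, ticket, manip
def shot(name):
    c=viewer.camera(name); c['f']=c['color'].shape[0]/2/np.tan(np.radians(c['vertical_fov'])/2)
    c['R']=cv2.Rodrigues(np.array(c['rvec'],float))[0]; c['t']=np.array(c['tvec'],float).ravel(); return c
def save(c,fn,crop=None,s=1):
    im=c['color'][:,:,::-1]
    if crop: x0,y0,x1,y1=crop; im=im[y0:y1,x0:x1]
    cv2.imwrite(fn,cv2.resize(im,None,fx=s,fy=s,interpolation=cv2.INTER_CUBIC))
def onplane(c,u,v,z):
    d=c['R'].T@np.array([(u-c['cx'])/c['f'],(v-c['cy'])/c['f'],1]); o=-c['R'].T@c['t']
    return o+d*(z-o[2])/d[2]
def proj(c,p):
    q=c['R']@np.array(p,float)+c['t']; return c['f']*q[:2]/q[2]+[c['cx'],c['cy']]
E
python3 - <<'E'
from h import *
import pickle
print(monitor.read_state(), manip.finger_overhang)
for n in ['top','side']:
    c=shot(n); pickle.dump(c,open(n+'.pkl','wb')); save(c,f'pics/{n}0.png',s=1.4); print(n,c['f'],-c['R'].T@c['t'],c['R'][2])
E
```

```text
pics
{'clock': 0.0, 'joints': array([ 1.28241844e+00,  3.00432780e-01,  1.52157210e+00, -4.62577461e-05,
        1.32070062e+00, -6.65802005e-02]), 'qd': array([-0.00019124, -0.00109753,  0.00178374,  0.00016086, -0.00110152,
       -0.00047865]), 'effort': array([ 1.86347620e-04, -5.31804156e+01, -3.52746892e+01,  7.08380900e-02,
        2.43949756e-02, -2.31026569e-06]), 'eef_pos': array([120.92324598, 536.28510034, 212.91114669]), 'eef_rot': array([-1.57076699e+00,  1.11335925e-03,  1.34901013e+00]), 'wrist_force': array([ 0.25723014,  0.19201607, -0.6108926 ]), 'moment': array([-0.00065606, -0.02333645,  0.05999422]), 'finger_gap': 94.03356532731728} 8.0
top 427.52299375183634 [ 418.6589183    19.81897519 1199.41442761] [ 0.08220231 -0.01797423 -0.99645356]
side 411.41941538551464 [-236.08589547 -920.80321918  811.16323615] [ 0.53894407  0.66893581 -0.51192204]
```

View pics/top0.png

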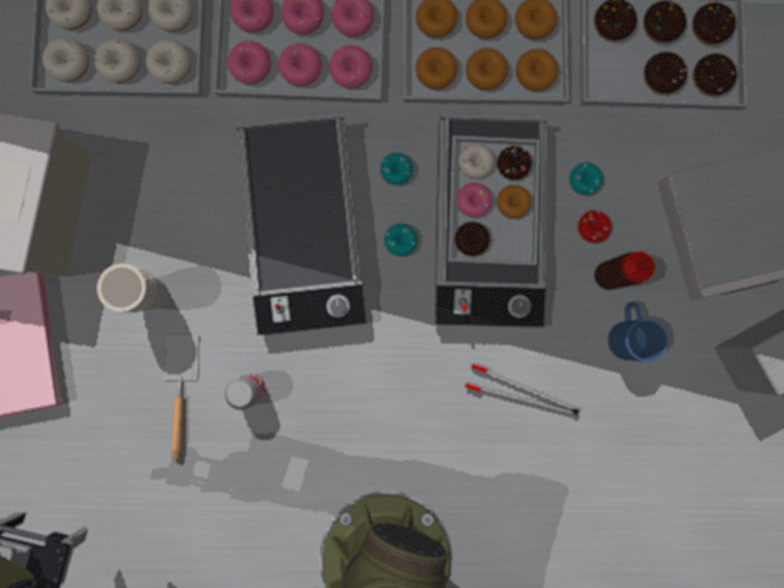

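View pics/side0.png

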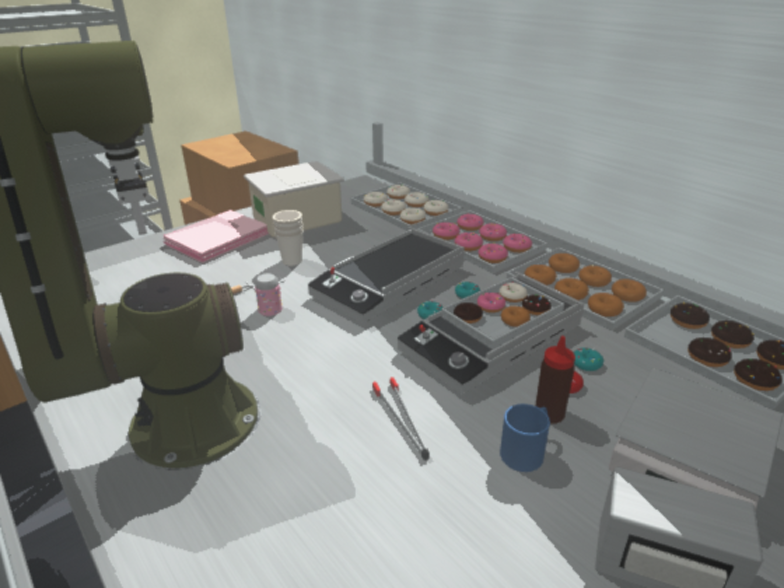

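Top view (scaled 1.4×): the loaded shelf_a is on the right, with its panel at about (490,305), toggle (463,301) and knob (520,306). The empty shelf_b is on the left, with its panel at (310,310), toggle (281,309) and knob (338,306).

Look-alikes:
- **Shelves:** the shelf at (300,205) is empty and the one at (490,205) is loaded, so the loaded one is A.
- **Pans:** the four trays along the back (118, 300, 487 and 665, at y≈50) are not on a shelf. The pan I want is at (495,200).
- **Other red or turquoise things:** tong tips (475,370) and (470,387), a red donut (594,226), turquoise donuts (396,168), (400,239), (586,178), and the squeeze-bottle nozzle (638,267).

Next is a close crop to check the choice.

```bash
python3 - <<'E'
from h import *
import pickle
c=pickle.load(open('top.pkl','rb')); save(c,'pics/crop1.png',(165,78,405,243),3.3)
hsv=cv2.cvtColor(c['color'],cv2.COLOR_RGB2HSV)
blk=(hsv[...,2]<45).astype(np.uint8)
red=(((hsv[...,0]<8)|(hsv[...,0]>172))&(hsv[...,1]>130)&(hsv[...,2]>90)).astype(np.uint8)
# panel: black blobs
n,l,s,ce=cv2.connectedComponentsWithStats(cv2.morphologyEx(blk,cv2.MORPH_CLOSE,np.ones((3,3))))
for i in range(1,n):
    if s[i,4]>500 and 190<ce[i][1]<245:
        cn=cv2.findContours((l==i).astype(np.uint8),0,1)[0]; r=cv2.minAreaRect(np.vstack(cn)); b=cv2.boxPoints(r)
        print('panel',s[i],ce[i],r)
        for p in b: print(p, onplane(c,*p,52).round(1))
n,l,s,ce=cv2.connectedComponentsWithStats(red)
for i in range(1,n):
    if s[i,4]>3: print('red',s[i],ce[i],onplane(c,*ce[i],85).round(1))
g=cv2.cvtColor(c['color'],cv2.COLOR_RGB2GRAY)
for n,x0,y0 in [('B',225,203),('A',355,203)]:
    k=((g[y0:y0+35,x0:x0+32]>75)).astype(np.uint8); m,l,s,ce=cv2.connectedComponentsWithStats(k)
    for i in range(1,m):
        if s[i,4]>40: print('knob',n,s[i],ce[i]+[x0,y0],onplane(c,*(ce[i]+[x0,y0]),66).round(1))
E
```

```text
panel [ 182  204   79   34 1505] [221.63787375 221.66046512] ((221.1544952392578, 221.1084747314453), (26.81083869934082, 76.9879379272461), 83.8844985961914)
[181.45148 211.88022] [501.9 260.2  52. ]
[258.00128 203.67847] [527.1  55.6  52. ]
[260.8575  230.33673] [455.4  46.7  52. ]
[184.30771 238.53848] [430.8 250.4  52. ]
panel [ 312  204   78   29 1589] [350.16425425 218.70988043] ((350.1997375488281, 218.3097686767578), (77.02587127685547, 27.040735244750977), 1.3971810340881348)
[311.36856 230.88705] [455.8 -88.9  52. ]
[312.02792 203.85437] [528.8 -90.2  52. ]
[389.0309  205.73248] [ 526.8 -299.1   52. ]
[388.37155 232.76517] [ 453.6 -296.7   52. ]
red [413 151  23  22 337] [424.18397626 161.42136499] [ 643.3 -384.8   85. ]
red [446 180  21  21 304] [455.36184211 190.23026316] [ 567.5 -466.7   85. ]
red [197 217   2   3   6] [197.5 218. ] [484.2 211.2  85. ]
red [330 217   4   5  14] [331.35714286 219.21428571] [ 486.  -137.9   85. ]
red [337 260  11   6  33] [341.96969697 262.63636364] [ 373.5 -165.9   85. ]
red [333 274  11   6  33] [337.60606061 276.42424242] [ 337.9 -154.6   85. ]
knob B [ 0  0 29  4 72] [235.625      203.95833333] [524.1 114.6  66. ]
knob B [  8   7  17  16 216] [240.68518519 217.63888889] [487.9 100.4  66. ]
knob B [  0  29  32   6 132] [242.81818182 235.29545455] [441.2  93.8  66. ]
knob A [ 0  0 32  3 72] [371.83333333 203.66666667] [ 530.3 -249.    66. ]
knob A [ 8  8 15 16 90] [368.62222222 217.42222222] [ 493.4 -240.2   66. ]
knob A [  0  30  32   5 131] [370.18320611 235.44274809] [ 445.4 -244.2   66. ]
```

View pics/crop1.png

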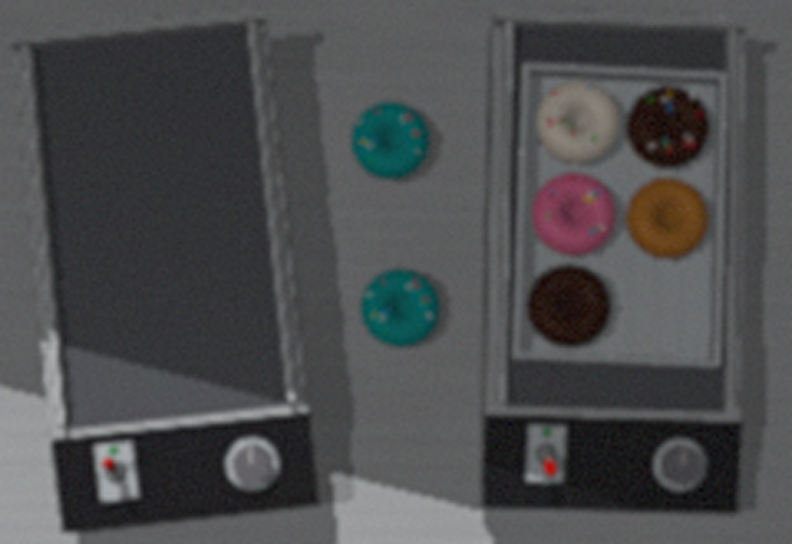

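The crop confirms the choice. shelf_b (left) has its red lever tipped towards its green dot, so it is on. shelf_a (right) holds five donuts and its lever leans to the robot side, so it is off. Next I'll build the shelf frames and check the predicted points against the knobs, levers and pan.

```bash
cat >> h.py <<'E'
def Rz(a): return np.array([[np.cos(a),-np.sin(a)],[np.sin(a),np.cos(a)]])
S={'a':(np.array([491.3,-193.7]),-0.010),'b':(np.array([479.3,153.8]),0.122)}
def W(s,x,y): # shelf xy -> world
    p,a=S[s]; return p+Rz(a)@np.array([x+167.5,y])
from scipy.spatial.transform import Rotation as Ro
def plan(s,x,y,z):
    st=monitor.read_state(); R=Ro.from_euler('xyz',st['eef_rot']).as_matrix()
    d=R.T@(np.array([*W(s,x,y),z])-st['eef_pos'])/10
    yaw=np.pi/2+S[s][1]
    print('world',W(s,x,y).round(1),'dx,dy,dz cm',d.round(2),'spin',round(-np.degrees(yaw-st['eef_rot'][2]),2))
def shelfxy(s,p): return Rz(-S[s][1])@(np.array(p[:2])-S[s][0])-[167.5,0]
E
python3 - <<'E'
from h import *
import pickle
c=pickle.load(open('top.pkl','rb')); sd=pickle.load(open('side.pkl','rb'))
f=lambda u,v:(165+u/3.3,78+v/3.3)
for n,s,u,v,z in [('deckfrontL a',"a",487,412,59),('deckfrontR a','a',738,418,59),('rearL','a',494,22,70),('rearR','a',740,28,70),('panFL','a',515,360,85),('panFR','a',718,366,85),('panBL','a',524,66,85),('panBR','a',725,73,85),('knob a','a',680,465,67),('knob b','b',252,463,67),('deckL b','b',52,438,59),('deckR b','b',308,410,59),('rear b R','b',263,20,70),('rear b L','b',18,45,70)]:
    print(n,shelfxy(s,onplane(c,*f(u,v),z)).round(1))
for s,x in [('a',-173),('b',-156.5)]:
    p=[*W(s,x,55),85]; print(s,'lever proj side*1.4',proj(sd,p)*1.4,'top',proj(c,p))
plan('b',-130,55,213); plan('b',-130,55,84)
E
```

```text
deckfrontL a [-129.   103.2]
deckfrontR a [-128.8 -102. ]
rearL [193.  103.8]
rearR [ 194.1 -100. ]
panFL [-89.4  84. ]
panFR [-90.  -78.7]
panBL [151.3  80.3]
panBR [150.3 -83.6]
knob a [-168.9  -52.8]
knob b [-167.5  -55.7]
deckL b [-129.5  103. ]
deckR b [-129.  -104.7]
rear b R [ 194.1 -101.9]
rear b L [193.5  99.4]
a lever proj side*1.4 [421.01106255 326.14037513] top [331.63055711 219.08168386]
b lever proj side*1.4 [331.4268282  269.44182316] top [198.06770753 218.25510764]
world [509.8 213. ] dx,dy,dz cm [-2.299e+01  2.000e-02 -4.505e+01] spin -19.7
world [509.8 213. ] dx,dy,dz cm [-22.98  12.92 -45.05] spin -19.7
```

Points agree to about 2 mm: deck edges at −129, rear at +194, knobs at −168/∓54, and both levers project onto the side picture. The pan is at x≈+31, about 44 mm short. I'll move above switch B with the fingers closed.

```bash
python3 -m jog '[{"grip":0,"dx":-5,"dz":-9,"spin":-5},{"grip":0,"dx":-10,"dz":-18,"spin":-10},{"grip":0,"dx":-15,"dz":-27,"spin":-15},{"grip":0,"dx":-19,"dz":-36,"spin":-19.7},{"grip":0,"dx":-23,"dz":-45,"spin":-19.7},{"grip":0,"dx":-23,"dz":-45,"spin":-19.7},{"grip":0,"dx":-23,"dz":-45,"spin":-19.7},{"grip":0,"dx":-23,"dz":-45,"spin":-19.7},{"grip":0,"dx":-23,"dz":-45,"spin":-19.7},{"grip":0,"dx":-23,"dz":-45,"spin":-19.7}]'; python3 -c "
from h import *
plan('b',-130,55,86); print(shelfxy('b',monitor.read_state()['eef_pos']))"
```

```text
world [509.8 213. ] dx,dy,dz cm [-22.98  12.72 -45.05] spin -19.7
[-476.65204189  423.28683448]validation failed for argument at $[0]...
```

```bash
python3 -m jog '[{"grip":0,"dx":-5,"dy":0,"dz":-9,"spin":-5},{"grip":0,"dx":-10,"dy":0,"dz":-18,"spin":-10},{"grip":0,"dx":-15,"dy":0,"dz":-27,"spin":-15},{"grip":0,"dx":-19,"dy":0,"dz":-36,"spin":-19.7},{"grip":0,"dx":-23,"dy":0,"dz":-45,"spin":-19.7},{"grip":0,"dx":-23,"dy":0,"dz":-45,"spin":-19.7},{"grip":0,"dx":-23,"dy":0,"dz":-45,"spin":-19.7},{"grip":0,"dx":-23,"dy":0,"dz":-45,"spin":-19.7},{"grip":0,"dx":-23,"dy":0,"dz":-45,"spin":-19.7},{"grip":0,"dx":-23,"dy":0,"dz":-45,"spin":-19.7}]'; python3 -c "
from h import *
plan('b',-130,55,86); print(shelfxy('b',monitor.read_state()['eef_pos']))"
```

```text
clock: 1.35
eef_pos: [509.1, 213.1, 213.0]
eef_rot: [-1.57, 0.0, 1.692]
wrist_force: [0.8, -0.4, -0.6]
finger_gap: 0.8
world [509.8 213. ] dx,dy,dz cm [-0.03 12.7  -0.09] spin -0.03
[-130.72016662   55.28479226]
```

```bash
python3 -m jog '[{"grip":0,"dx":0,"dy":6,"dz":-0.1,"spin":0},{"grip":0,"dx":0,"dy":10,"dz":-0.1,"spin":0},{"grip":0,"dx":0,"dy":12.1,"dz":-0.1,"spin":0},{"grip":0,"dx":0,"dy":12.1,"dz":-0.1,"spin":0},{"grip":0,"dx":0,"dy":12.1,"dz":1.0,"spin":0},{"grip":0,"dx":0,"dy":12.1,"dz":1.6,"spin":0},{"grip":0,"dx":0,"dy":12.1,"dz":2.1,"spin":0},{"grip":0,"dx":0,"dy":12.1,"dz":2.5,"spin":0},{"grip":0,"dx":0,"dy":12.1,"dz":2.8,"spin":0},{"grip":0,"dx":0,"dy":12.1,"dz":2.8,"spin":0}]'; python3 -c "
from h import *
print(shelfxy('b',monitor.read_state()['eef_pos']))"
python3 -m jog '[{"grip":0,"dx":0,"dy":0,"dz":-1.5,"spin":0},{"grip":0,"dx":0,"dy":0,"dz":-2.5,"spin":0},{"grip":0,"dx":0,"dy":-6,"dz":-2.5,"spin":0},{"grip":0,"dx":0,"dy":-12,"dz":-2.5,"spin":0},{"grip":0,"dx":0,"dy":-12,"dz":-2.5,"spin":0},{"grip":0,"dx":0,"dy":-12,"dz":-2.5,"spin":0}]'; python3 -c "
from h import *
plan('a',-111,0,213);plan('a',-111,0,78)"
```

```text
clock: 2.6
eef_pos: [481.3, 209.7, 92.4]
eef_rot: [-1.57, 0.0, 1.693]
wrist_force: [0.3, 0.5, 1.1]
finger_gap: 0.2
[-158.75725284   55.24723128]
clock: 3.35
eef_pos: [506.2, 212.7, 211.7]
eef_rot: [-1.57, 0.0, 1.693]
wrist_force: [-0.1, -0.1, -0.7]
finger_gap: 0.1
world [ 547.8 -194.3] dx,dy,dz cm [-40.9   -0.12   0.82] spin 7.56
world [ 547.8 -194.3] dx,dy,dz cm [-40.9   13.38   0.81] spin 7.56
```

```bash
python3 -m jog '[{"grip":0,"dx":-6,"dy":0,"dz":0.2,"spin":2},{"grip":0,"dx":-12,"dy":0,"dz":0.3,"spin":4},{"grip":3,"dx":-18,"dy":0,"dz":0.4,"spin":6},{"grip":6,"dx":-24,"dy":0,"dz":0.5,"spin":7.5},{"grip":9.4,"dx":-30,"dy":0,"dz":0.6,"spin":7.5},{"grip":9.4,"dx":-36,"dy":0,"dz":0.7,"spin":7.5},{"grip":9.4,"dx":-40.9,"dy":0,"dz":0.8,"spin":7.5},{"grip":9.4,"dx":-40.9,"dy":0,"dz":0.8,"spin":7.5},{"grip":9.4,"dx":-40.9,"dy":0,"dz":0.8,"spin":7.5},{"grip":9.4,"dx":-40.9,"dy":0,"dz":0.8,"spin":7.5},{"grip":9.4,"dx":-40.9,"dy":0,"dz":0.8,"spin":7.5}]'; python3 -c "
from h import *
plan('a',-111,0,78); c=shot('wrist'); save(c,'pics/wrist1.png')
c=shot('side'); save(c,'pics/side1.png',(200,150,440,300),3.3)"
```

```text
clock: 4.72
eef_pos: [548.3, -193.2, 212.5]
eef_rot: [-1.571, -0.0, 1.563]
wrist_force: [-0.7, 0.5, 0.1]
finger_gap: 86.6
world [ 547.8 -194.3] dx,dy,dz cm [-0.11 13.45  0.05] spin 0.14
```

View pics/side1.png

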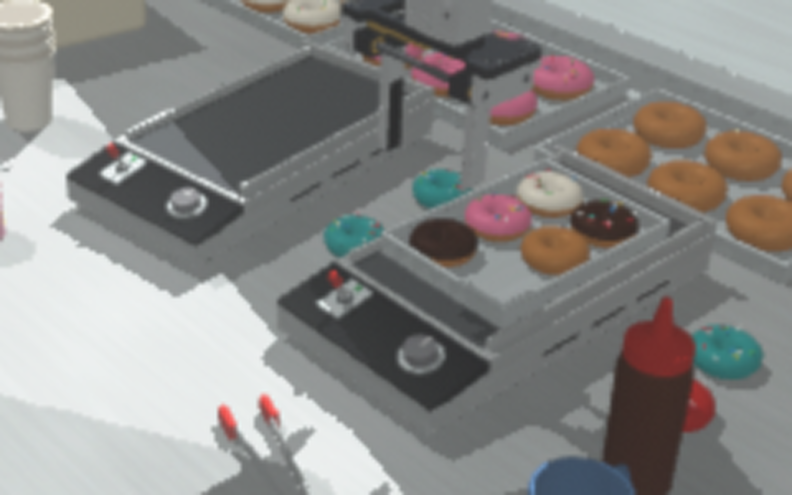

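Lever B at (112,150) now leans to the robot side, as A's does at (335,278), so it has flipped off. The hand hovers over the gap in front of the pan. Next: lower it and push.

```bash
python3 -m jog '[{"grip":9.4,"dx":-0.1,"dy":5,"dz":0.1,"spin":0.1},{"grip":9.4,"dx":-0.1,"dy":10,"dz":0.1,"spin":0.1},{"grip":9.4,"dx":-0.1,"dy":12.5,"dz":0.1,"spin":0.1},{"grip":9.4,"dx":-0.1,"dy":13.5,"dz":0.1,"spin":0.1},{"grip":9.4,"dx":-0.1,"dy":13.5,"dz":0.1,"spin":0.1},{"grip":9.4,"dx":-0.1,"dy":13.5,"dz":-0.6,"spin":0.1},{"grip":9.4,"dx":-0.1,"dy":13.5,"dz":-1.2,"spin":0.1},{"grip":9.4,"dx":-0.1,"dy":13.5,"dz":-1.7,"spin":0.1},{"grip":9.4,"dx":-0.1,"dy":13.5,"dz":-2.2,"spin":0.1}]'; python3 -m jog '[{"grip":9.4,"dx":0,"dy":0,"dz":-0.4,"spin":0},{"grip":9.4,"dx":0,"dy":0,"dz":-0.8,"spin":0},{"grip":9.4,"dx":0,"dy":0,"dz":-1.2,"spin":0},{"grip":9.4,"dx":0,"dy":0,"dz":-1.6,"spin":0},{"grip":9.4,"dx":0,"dy":0,"dz":-2.0,"spin":0},{"grip":9.4,"dx":0,"dy":0,"dz":-2.4,"spin":0},{"grip":9.4,"dx":0,"dy":0,"dz":-2.8,"spin":0},{"grip":9.4,"dx":0,"dy":0,"dz":-3.0,"spin":0}]'; python3 -c "
from h import *
print(shelfxy('a',monitor.read_state()['eef_pos']))"
```

```text
clock: 5.95
eef_pos: [570.2, -195.5, 77.8]
eef_rot: [-1.57, 0.0, 1.56]
wrist_force: [-6.5, -0.5, 6.2]
finger_gap: 94.2
clock: 6.95
eef_pos: [600.2, -195.7, 77.8]
eef_rot: [-1.57, -0.0, 1.56]
wrist_force: [-6.7, -0.2, 4.1]
finger_gap: 94.0
[-58.61872681  -0.90997728]
```

```bash
for i in 1 2; do python3 -m jog '[{"grip":9.4,"dx":0,"dy":0,"dz":-0.1,"spin":0},{"grip":9.4,"dx":0,"dy":0,"dz":-0.2,"spin":0},{"grip":9.4,"dx":0,"dy":0,"dz":-0.3,"spin":0},{"grip":9.4,"dx":0,"dy":0,"dz":-0.3,"spin":0}]'; done
```

```text
clock: 7.45
eef_pos: [603.2, -195.7, 77.8]
eef_rot: [-1.57, 0.0, 1.56]
wrist_force: [-4.6, -0.1, 3.0]
finger_gap: 94.2
clock: 7.95
eef_pos: [604.5, -195.7, 77.7]
eef_rot: [-1.566, -0.001, 1.56]
wrist_force: [-19.0, 2.1, 11.7]
finger_gap: 94.5
```

```bash
python3 -m jog '[{"grip":9.4,"dx":0,"dy":0,"dz":-0.1,"spin":0},{"grip":9.4,"dx":0,"dy":0,"dz":-0.1,"spin":0}]'; python3 -m jog '[{"grip":9.4,"dx":0,"dy":0,"dz":0.5,"spin":0},{"grip":9.4,"dx":0,"dy":0,"dz":2,"spin":0},{"grip":9.4,"dx":0,"dy":0,"dz":3,"spin":0},{"grip":9.4,"dx":0,"dy":-5,"dz":3,"spin":0},{"grip":4,"dx":0,"dy":-10,"dz":3,"spin":0},{"grip":0,"dx":0,"dy":-10,"dz":3,"spin":0},{"grip":0,"dx":0,"dy":-10,"dz":3,"spin":0},{"grip":0,"dx":0,"dy":-10,"dz":3,"spin":0}]'; python3 -c "
from h import *
plan('a',-205,55,178);plan('a',-205,55,92);plan('a',-174,55,92);plan('a',-165,55,92)"
```

```text
clock: 8.2
eef_pos: [604.6, -195.7, 77.7]
eef_rot: [-1.563, -0.001, 1.56]
wrist_force: [-28.0, 2.9, 16.9]
finger_gap: 94.2
clock: 9.2
eef_pos: [576.8, -195.2, 176.0]
eef_rot: [-1.569, -0.001, 1.56]
wrist_force: [0.4, -0.1, 0.7]
finger_gap: 57.1
world [ 454.4 -138.3] dx,dy,dz cm [ 5.56 -0.17 12.3 ] spin -0.04
world [ 454.4 -138.3] dx,dy,dz cm [ 5.55  8.43 12.29] spin -0.04
world [ 485.4 -138.6] dx,dy,dz cm [5.55 8.42 9.19] spin -0.04
world [ 494.3 -138.7] dx,dy,dz cm [5.56 8.42 8.29] spin -0.04
```

```bash
python3 -m jog '[{"grip":0,"dx":2.5,"dy":0,"dz":6,"spin":0},{"grip":0,"dx":5.5,"dy":0,"dz":12.3,"spin":0},{"grip":0,"dx":5.5,"dy":0,"dz":12.3,"spin":0},{"grip":0,"dx":5.5,"dy":4,"dz":12.3,"spin":0},{"grip":0,"dx":5.5,"dy":8.4,"dz":12.3,"spin":0},{"grip":0,"dx":5.5,"dy":8.4,"dz":12.3,"spin":0},{"grip":0,"dx":5.5,"dy":8.4,"dz":11.3,"spin":0},{"grip":0,"dx":5.5,"dy":8.4,"dz":10.6,"spin":0},{"grip":0,"dx":5.5,"dy":8.4,"dz":10.1,"spin":0},{"grip":0,"dx":5.5,"dy":8.4,"dz":9.6,"spin":0},{"grip":0,"dx":5.5,"dy":8.4,"dz":9.1,"spin":0},{"grip":0,"dx":5.5,"dy":8.4,"dz":9.1,"spin":0}]'; python3 -c "
from h import *
print(shelfxy('a',monitor.read_state()['eef_pos']))"
python3 -m jog '[{"grip":0,"dx":0,"dy":0,"dz":1.5,"spin":0},{"grip":0,"dx":0,"dy":0,"dz":3,"spin":0},{"grip":0,"dx":0,"dy":-5,"dz":3,"spin":0},{"grip":0,"dx":0,"dy":-10,"dz":3,"spin":0},{"grip":0,"dx":6,"dy":-12,"dz":4,"spin":0},{"grip":0,"dx":12,"dy":-12,"dz":5,"spin":0},{"grip":0,"dx":18,"dy":-12,"dz":6,"spin":0},{"grip":0,"dx":18,"dy":-12,"dz":6,"spin":0},{"grip":0,"dx":18,"dy":-12,"dz":6,"spin":0}]'; python3 -c "
from h import *
c=shot('top'); import pickle; pickle.dump(c,open('top2.pkl','wb')); save(c,'pics/top2.png',(165,78,405,243),3.3)
c=shot('side'); save(c,'pics/side2.png',(200,150,440,300),3.3)"
```

```text
clock: 10.7
eef_pos: [487.3, -139.5, 93.7]
eef_rot: [-1.571, 0.0, 1.56]
wrist_force: [-0.3, -0.7, -0.7]
finger_gap: 0.5
[-172.02373232   54.16039754]
clock: 11.82
eef_pos: [428.8, 40.9, 213.6]
eef_rot: [-1.571, 0.0, 1.561]
wrist_force: [0.1, -0.2, 0.8]
finger_gap: 0.6
```

View pics/top2.png

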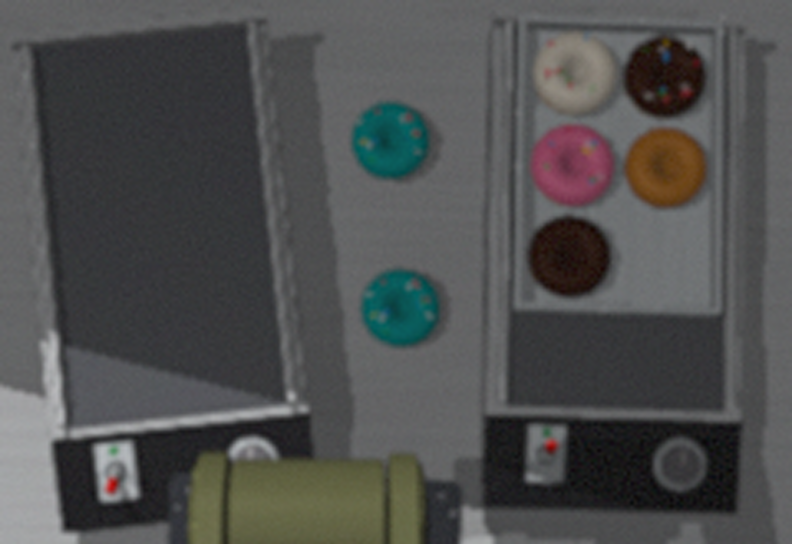

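View pics/side2.png

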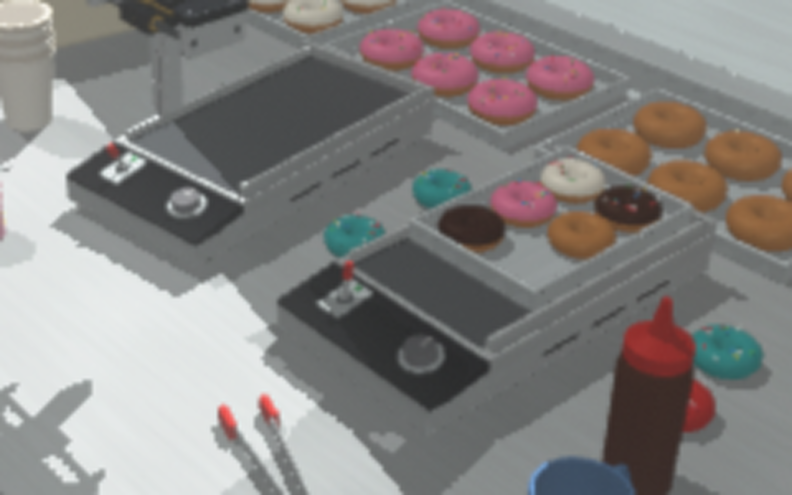

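The top crop shows lever B at (112,485) on the robot side and lever A at (551,447) at the green dot. The pan's rear edge is at the stop (≈y 22), its front edge is at y≈312, and all five donuts are in it. The side crop agrees. One numeric check on the pan, then I'll hand in.

```bash
python3 - <<'E'
from h import *
import pickle
c=pickle.load(open('top2.pkl','rb')); f=lambda u,v:(165+u/3.3,78+v/3.3)
for u,v in [(513,309),(720,314)]: print('pan front',shelfxy('a',onplane(c,*f(u,v),85)).round(1))
for n,s,u,v in [('A','a',551,447),('B','b',112,485)]: print(n,(shelfxy(s,onplane(c,*f(u,v),88))-[-161,55]).round(1))
a=pickle.load(open('top.pkl','rb'))['color'].astype(int); d=(abs(a-c['color']).max(2)>60).astype(np.uint8)
n,l,s,ce=cv2.connectedComponentsWithStats(d)
print([list(map(int,x)) for x in s[1:] if x[4]>25])
E
```

```text
pan front [-48.3  86.2]
pan front [-47.9 -80.2]
A [ 2.6 -0.3]
B [-13.3  -1.1]
[[327, 88, 33, 10, 227], [354, 98, 24, 10, 127], [355, 110, 25, 18, 262], [331, 118, 9, 6, 27], [355, 124, 24, 12, 122], [355, 138, 25, 18, 329], [326, 144, 24, 18, 298], [325, 165, 25, 8, 142], [223, 218, 9, 17, 127], [235, 219, 26, 15, 208], [165, 222, 140, 198, 9219], [0, 366, 62, 54, 1888], [267, 375, 12, 7, 39], [321, 403, 10, 17, 101], [82, 409, 8, 11, 54]]
```

Pan front measures −48, where home would be about −45. That is inside the camera error but close to the 4 mm tolerance, so I'll look closely at the rear stop before handing in.

```bash
python3 - <<'E'
from h import *
import pickle
a=pickle.load(open('top.pkl','rb'));c=pickle.load(open('top2.pkl','rb'))
i=[cv2.resize(x['color'][76:112,310:395,::-1],None,fx=9,fy=8,interpolation=cv2.INTER_CUBIC) for x in (a,c)]
cv2.imwrite('pics/rear.png',cv2.convertScaleAbs(np.vstack(i),alpha=1.5))
for v in range(78,92): print(v,[a['color'][v,u].mean().round() for u in (340,352,368)],[c['color'][v,u].mean().round() for u in (340,352,368)])
for x,z in [(195,75),(205,75),(195,60),(195,85)]: print(x,z,proj(c,[*W('a',x,0),z]))
E
```

```text
78 [np.float64(91.0), np.float64(93.0), np.float64(96.0)] [np.float64(100.0), np.float64(101.0), np.float64(101.0)]
79 [np.float64(92.0), np.float64(91.0), np.float64(96.0)] [np.float64(95.0), np.float64(101.0), np.float64(102.0)]
80 [np.float64(88.0), np.float64(91.0), np.float64(94.0)] [np.float64(96.0), np.float64(94.0), np.float64(97.0)]
81 [np.float64(90.0), np.float64(92.0), np.float64(92.0)] [np.float64(93.0), np.float64(95.0), np.float64(98.0)]
82 [np.float64(94.0), np.float64(95.0), np.float64(93.0)] [np.float64(99.0), np.float64(98.0), np.float64(97.0)]
83 [np.float64(98.0), np.float64(93.0), np.float64(93.0)] [np.float64(105.0), np.float64(104.0), np.float64(99.0)]
84 [np.float64(80.0), np.float64(85.0), np.float64(92.0)] [np.float64(102.0), np.float64(105.0), np.float64(106.0)]
85 [np.float64(58.0), np.float64(72.0), np.float64(81.0)] [np.float64(78.0), np.float64(88.0), np.float64(98.0)]
86 [np.float64(54.0), np.float64(57.0), np.float64(58.0)] [np.float64(72.0), np.float64(68.0), np.float64(77.0)]
87 [np.float64(52.0), np.float64(55.0), np.float64(53.0)] [np.float64(90.0), np.float64(80.0), np.float64(68.0)]
88 [np.float64(51.0), np.float64(49.0), np.float64(51.0)] [np.float64(110.0), np.float64(101.0), np.float64(66.0)]
89 [np.float64(45.0), np.float64(47.0), np.float64(43.0)] [np.float64(121.0), np.float64(113.0), np.float64(57.0)]
90 [np.float64(48.0), np.float64(51.0), np.float64(49.0)] [np.float64(128.0), np.float64(112.0), np.float64(36.0)]
91 [np.float64(49.0), np.float64(47.0), np.float64(51.0)] [np.float64(127.0), np.float64(113.0), np.float64(25.0)]
195 75 [353.08723638  84.40871488]
205 75 [353.11989352  80.82806729]
195 60 [352.03918273  86.44169359]
195 85 [353.80107238  83.02404018]
```

View pics/rear.png

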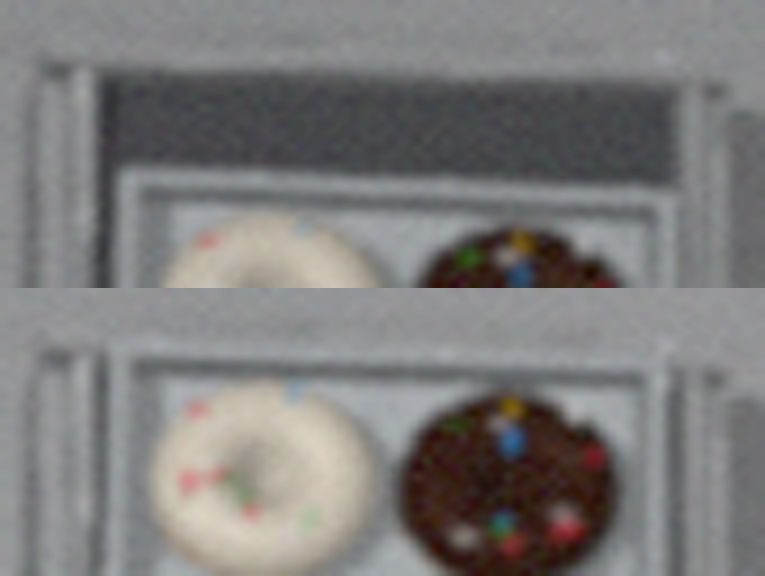

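Before the push, the stop's inner edge is seen at row ≈84.5 (84.4 predicted). After it, the pan's rim starts at row ≈83 (83.0 predicted for a pan at home), with no dark gap left. Together with the hard 28 N stall, that says the pan is home.

```bash
python3 -c "
from h import *
s=monitor.read_state(); print(s['clock'],abs(s['qd']).max()); print(ticket.sign_off())"
```

```text
11.925 0.006519012749133076
the job is handed in; nothing more can be done
None
```

The job is done and handed in at about 11.9 s of the 51 s limit; the sign-off gives no verdict.

- **Switch B (off):** I pulled the lever over with closed fingertips. The last pictures show its tip 13 mm to the robot side of the pivot.
- **Pan:** I pushed it back with open fingertips until it stalled hard against the stop, at 28 N with almost no further movement. No gap shows at the rear stop, and all five donuts are in the pan.
- **Switch A (on):** I pushed the lever over with closed fingertips. It now stands about 3 mm to the deck side of the pivot, at the green dot.

**Disagreement:** the pan's front edge measured about −48 mm, where home should be −45 mm. That is within the picture error, and both the rear-edge check and the stall say the pan is home.

**Less certain:** a before/after comparison of the top view showed changes only at the pan, the arm and a few small patches near the arm and its shadow. I did not check those patches or measure the counter items one by one.

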